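# Thread the return spring onto the pinned rod and cap it

### The job

Put the hold-down post together: thread the coil spring over the pinned upright rod, short collar first, turning it a little whenever it snags and never forcing it (stay below 25 N), until its lower collar sits fully home on the foot of the stand. Then put the flanged cap washer over the rod end, flange down, so that it lies flat on top of the spring. Let go of both and leave the bolt, tee coupon, flat offcut, weld gauge and nut where they are.

Things in the scene. Friction and masses are not known exactly. Their poses are not given: they have to be found in the camera images.
- stand: Fixed stand: a dark base plate 100 x 90 x 12 mm, on it a round boss (48 mm across, 6 mm high) with an upright steel rod in its middle. Origin on the table under the rod's axis, z up. The rod is 16 mm thick, stands 100 mm above the boss and does not turn by hand; its last 11 mm taper to 6 mm. Two cross pins go through it (see foot_top).
- foot_top (a point): Centre of the boss's top, on the rod's axis, 18 mm above the table: where the spring's lower collar must rest. The rod's two level cross pins, 4 mm square, lie 50 and 24 mm above this and stick out 8 mm at both ends; the lower is turned 45 degrees against the upper. Which way they point differs each time, whatever the stand's yaw.
- rod_tip (a point): Centre of the rod's tip, 118 mm above the table. Once a pin end is in a notch the spring must not be turned on hard against it.
- spring: Compression spring, 44 mm across, 72 mm long, 0.15 kg, standing on its short collar: below a steel collar 10 mm high, then open dark coils, on top a plain steel collar 18 mm high to grip it by. Origin at the centre of the underside when not compressed; z along it, upward. The coils give 0.6 N per mm, up to 18 mm, then they are solid. The collars turn together.
- spring_grip (a point): Centre of the spring's upper collar, half-way up it, 63 mm above the underside (1 to 2 mm less as the spring settles under its own weight). Upper collar and coils (33 mm inside) clear the pins.
- spring_foot (a point): Centre of the underside of the lower collar. This oiled collar fits the rod with 1 mm to spare all round. Four notches in its bore (on its +-x and +-y) let the ends of a cross pin through, with about 10 degrees to spare either way; at other angles it snags on the pin, so within any quarter turn there is one place where it drops past.
- washer: The flanged cap washer, steel, 0.1 kg: flange 50 mm across and 6 mm thick below, hub 36 mm across on top, 20 mm high in all, with a 19 mm bore through it; lies flange down. Origin at the centre of the underside, z up. Grip it by the hub.
- washer_center (a point): Centre of the washer, 10 mm above its underside.
- bolt: Bystander: an M16 bolt standing on its head, 60 mm high; origin under its centre.
- tee: Bystander: welded tee coupon, 60 x 100 x 58 mm; origin under its centre.
- flat_offcut: Bystander: flat steel offcut, 40 x 60 x 6 mm; origin under its centre.
- gauge: Bystander: flat weld gauge, 60 x 53 x 9 mm; origin under its centre.
- nut: Bystander: hex nut, 23 x 27 x 12 mm; origin under its centre.

How it is judged (in metres and radians):
On the way:
1. the spring's lower collar is down on the foot, round the rod, before the washer goes on (z of spring_foot in the frame of foot_top below 0.003 m and horizontal distance between spring_foot and foot_top below 0.003 m and angle between spring's own z axis and vertical below 0.15 rad and horizontal distance between washer_center and rod_tip above 0.03 m), for 0.2 s.
At the end, for the whole second after the job is handed in: Lower collar on the foot (within 3 mm in height and off the axis), spring within 0.15 rad of upright; washer flange down on the spring, round the rod (within 4 mm of the axis, centre 62 to 85 mm above the foot, within 0.12 rad of level); both at rest and let go (z of spring_foot in the frame of foot_top below 0.003 m and horizontal distance between spring_foot and foot_top below 0.003 m and angle between spring's own z axis and vertical below 0.15 rad and horizontal distance between washer_center and rod_tip below 0.004 m and z of washer_center in the frame of foot_top between 0.062 and 0.085 m and angle between washer's own z axis and vertical below 0.12 rad and contact force between washer and spring above 0.2 N and linear speed of each of washer, spring below 0.02 m/s); the robot touches nothing.
It fails at once if the spring is pressed down or turned against the rod, its pins or the stand with more than 25 N (contact force between spring and stand above 25 N).
It fails at once if a bystander is moved by more than 3 cm (distance of any of bolt, tee, flat_offcut, gauge, nut from where it was at the start of the episode above 0.03 m).
It also fails if it takes over 72 s, if anything falls off the work surface, if the arm or the gripper's body presses on something with over 40 N, if the wrist force passes 120 N, or if a joint passes its speed limit or range.

### The arm

A 6-joint arm with a two-finger parallel gripper is mounted at the origin on a cart in front of the work surface, level with it; the furniture and walls round the work are solid. World frame = base frame: x ahead of the robot, y to its left, z up, the work surface at z = 0. Lengths are in mm, angles in rad, forces in N, time in s.
With the tool pointing down it reaches from about 275 to 1000 mm from the base axis. Payload 8.4 kg.
Tool frame: the origin (TCP) lies between the finger pads; the fingertips stand 8 mm ahead of it and the grasp point (between the pads) lies 11 mm behind it (tcp_to_tips is the distance from the TCP to the fingertips, in mm); z points along the fingers, y is the line along which they close (so a half turn about z gives the same grasp; the last joint's range is limited). The gripper opens to 85 mm and grips with 20 to 120 N. Pads are 22 mm wide; open, the fingers measure 114 mm over their backs; the gripper's body (76 mm by 85 mm) begins 54 mm behind the grasp point. The pads swing forward as they close: fully open they stand 13 mm farther back than shut.
Start: joints at [-0.729, 0.353, 1.633, -0, 1.155, -0.002], TCP at [466.984, -415.396, 239.281] pointing down, gripper open.
Joint ranges: [-2.63, 2.63], [-0.92, 2.1], [0.06, 2.66], [-1.3, 4.44], [0, 2.69], [-3.02, 3.02]. Speed limits (rad/s): [2.22, 2.22, 2.79, 3.14, 3.14, 3.14].

### API

Orientations are given as [roll, pitch, yaw] about the fixed x, y, z axes, in that order (R = Rz(yaw) Ry(pitch) Rx(roll)).
In Python, from rig import * gives the robot as it stands.
- The arm moves only by the tool step_arm, never from a script. Its argument "motion" is a list of rows, each an object with "claw": the finger opening in mm, from 0 to 85.4; "delta_pos": the shift along the tool's x, y, z in mm, a list of three; "turn": the turn about the tool's z in rad. In form: [{"claw": claw, "delta_pos": [dx, dy, dz], "turn": turn}, ...]. A call has 1 to 8 rows; each row shifts and turns the commanded pose from where the row before left it, along the tool's axes as they then stand; what a row does not reach is not made up. A row lasts 1/12 s, in which the tool goes at most 41.7 mm and 7.16 degrees, less where a joint would pass 70% of its speed; a pose out of reach is approached as far as the arm can. A call is refused whole if a number of a shift passes 41.7 or a number of a turn 0.125, either way. A call with a gripper value outside its range is refused whole. The fingers move at their own pace and stop on an object; "force" is the grip in N (left out, the last holds). Time passes only in rows, so rows that do not move let the fingers close. It gives the time, the measured TCP pose, the force, the opening and the grip force at its end, in the units of the state.
- sense(): the state, without advancing time (a new reading comes with each control period).
- grab_frame(name): name is "scene" or "top" or "wrist"; returns a dict with "img" (480x640x3 uint8, red, green, blue), "vertical_fov" (degrees; the focal length in pixels is half the picture's height over the tangent of half this angle, whatever the lens; pixels are square), "cx", "cy" (the principal point, pixels), "R" (3x3) and "t" (3): a world point X has camera coordinates R X + t. Camera axes: x right, y down, z forward; pixel columns grow to the right and rows downward; lengths in mm; the calibration is good to about 2 mm. A picture is of the moment at which its call begins. There is no depth.
- sign_off(): hands the job in; it is judged then, once.
The state is a dict: "clock": time; "qpos": joint angles; "qvel": joint speeds; "joint_efforts": joint torques, N m; "eef_pos": TCP position; "tcp_rot": TCP orientation; "contact_force": force on the tool from outside, world axes, zero at the start; "wrist_torque": the same for the moment, N m; "opening": opening from 0.0 (shut) to 1.0 (fully open); "grasp_force": force on a finger pad.
Only numpy, scipy, OpenCV 4.12 (cv2) and the standard library are available. Lean on these libraries where they do the work, as an engineer would, in place of code of your own. Each camera call takes 0.05 s, during which the arm holds its last target. There are 200 camera calls.

## Working session

There is one attempt and no reset: what is moved stays moved. The work goes in short steps, Python scripts to look and compute and a tool call to move; the robot and the scene stay as the last step left them, time stands still between calls to the robot, and variables do not carry over. Pictures are saved under pics/ and viewed, at most 10 in all, crops included, and the job is handed in when it is done.

Besides the shell and the picture viewer there is one more tool, called after "Emit:" by a JSON object that holds its "name" and its "arguments", one argument or row to a line. step_arm: Moves the arm, as the interface text tells. Its arguments: {"type":"object","properties":{"motion":{"type":"array","items":{"type":"object","properties":{"claw":{"type":"number"},"delta_pos":{"type":"array","items":{"type":"number"}},"turn":{"type":"number"}}}},"force":{"type":"number"}},"required":["motion"]}

```bash
mkdir -p pics; ls; python3 - <<'E'
from rig import *
import cv2,numpy as np
s=sense();print({k:np.round(v,3).tolist() for k,v in s.items()})
for n in("scene","top"):
    f=grab_frame(n);cv2.imwrite(f"pics/{n}0.png",f["img"][:,:,::-1]);print(n,f["vertical_fov"],f["cx"],f["cy"],np.round(f["R"],3).tolist(),np.round(f["t"]).tolist())
E
```

```text
pics
{'clock': 0.0, 'qpos': [-0.729, 0.354, 1.634, 0.0, 1.155, -0.002], 'qvel': [0.001, 0.001, 0.0, -0.002, -0.0, 0.001], 'joint_efforts': [0.001, -60.525, -34.207, -0.0, 0.009, -0.0], 'eef_pos': [466.629, -415.058, 238.534], 'tcp_rot': [-3.14, -0.0, 0.844], 'contact_force': [-0.249, -0.645, 0.149], 'wrist_torque': [0.017, -0.033, -0.033], 'grasp_force': 0.0, 'opening': 1.0}
scene 52.890785152117395 325.40922020752816 242.7609583120375 [[-0.788, -0.615, -0.022], [-0.405, 0.544, -0.735], [0.464, -0.57, -0.677]] [441.0, 297.0, 705.0]
top 43.80395815828745 308.78973238077316 248.90302891640718 [[0.019, -1.0, 0.004], [-0.996, -0.019, -0.088], [0.089, -0.002, -0.996]] [-18.0, 549.0, 1324.0]
```

View pics/top0.png

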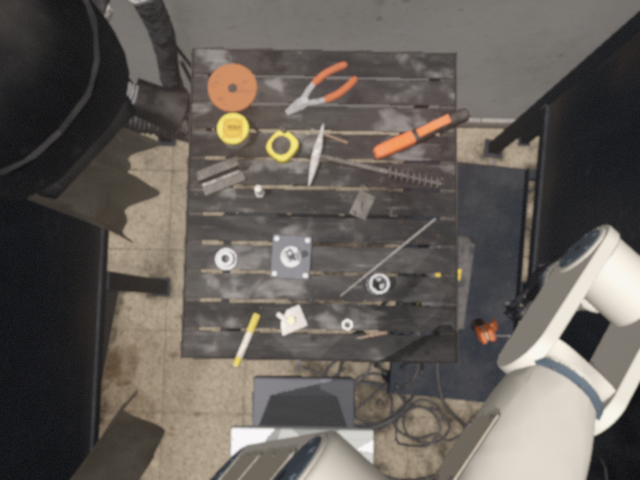

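View pics/scene0.png

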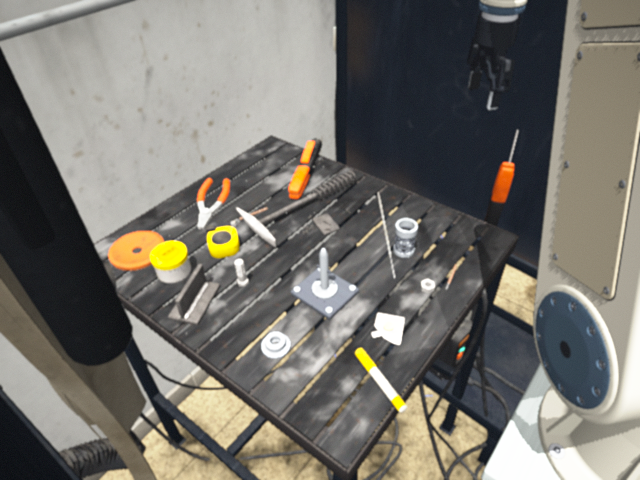

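Top view: stand at about (291,257), washer (226,259), spring (378,284), bolt (259,190), tee (220,178), nut (347,325), gauge (291,320). Scene view: rod tip at about (323,250), spring top (405,226), washer (276,345).

```bash
cat > h.py <<'E'
from rig import *
import cv2,numpy as np
def ray(f,u,v):
    R=np.array(f["R"]);t=np.array(f["t"]);F=240/np.tan(np.radians(f["vertical_fov"])/2)
    return -R.T@t, R.T@np.array([(u-f["cx"])/F,(v-f["cy"])/F,1])
def plane(f,u,v,z):
    c,d=ray(f,u,v);return c+d*(z-c[2])/d[2]
def pix(f,X):
    p=np.array(f["R"])@np.array(X,float)+np.array(f["t"]);F=240/np.tan(np.radians(f["vertical_fov"])/2)
    return p[:2]/p[2]*F+[f["cx"],f["cy"]]
def cross(rays):
    A=np.zeros((3,3));b=np.zeros(3)
    for c,d in rays:
        d=d/np.linalg.norm(d);P=np.eye(3)-np.outer(d,d);A+=P;b+=P@c
    return np.linalg.solve(A,b)
def save(f,n,box=None,k=1):
    i=f["img"][:,:,::-1]
    if box: i=i[box[1]:box[3],box[0]:box[2]]
    cv2.imwrite(f"pics/{n}.png",cv2.resize(i,None,fx=k,fy=k,interpolation=cv2.INTER_CUBIC))
E
python3 - <<'E'
from h import *
f=grab_frame("top")
for n,u,v,z in(("stand",291,257,12),("washer",226,259,6),("spring",378,284,70)):
    w=25
    g=f["img"][v-w:v+w,u-w:u+w].astype(int)
    m=((g.min(2)>(120 if n!="stand" else 150))).astype(np.uint8)
    k,l,st,c=cv2.connectedComponentsWithStats(m)
    for i in range(1,k):
        if st[i,4]>15:
            x,y,W,H=st[i,:4];cc=(u-w+x+W/2-.5,v-w+y+H/2-.5)
            print(n,st[i].tolist(),np.round(cc,1),np.round(plane(f,*cc,z),1))
save(f,"crop",(195,215,405,345),3.8)
E
```

```text
stand [7, 3, 8, 8, 46] [276.5 238.5] [572.7  66.6  12. ]
stand [38, 5, 7, 7, 42] [307. 240.] [570.6  -3.1  12. ]
stand [13, 13, 23, 24, 416] [290.  256.5] [532.1  34.8  12. ]
stand [5, 37, 7, 8, 49] [274.  272.5] [495.   70.4  12. ]
stand [35, 40, 8, 7, 47] [304.5 275. ] [490.6   1.   12. ]
washer [2, 7, 19, 4, 57] [212.  242.5] [561.3 214.4   6. ]
washer [1, 7, 49, 43, 981] [226. 262.] [517.1 180.9   6. ]
washer [30, 45, 8, 5, 36] [234.5 281. ] [474.1 160.2   6. ]
spring [0, 0, 34, 28, 101] [369.5 272.5] [ 496.2 -140.5   70. ]
spring [13, 14, 24, 22, 336] [377.5 283.5] [ 472.6 -158.2   70. ]
```

View pics/crop.png

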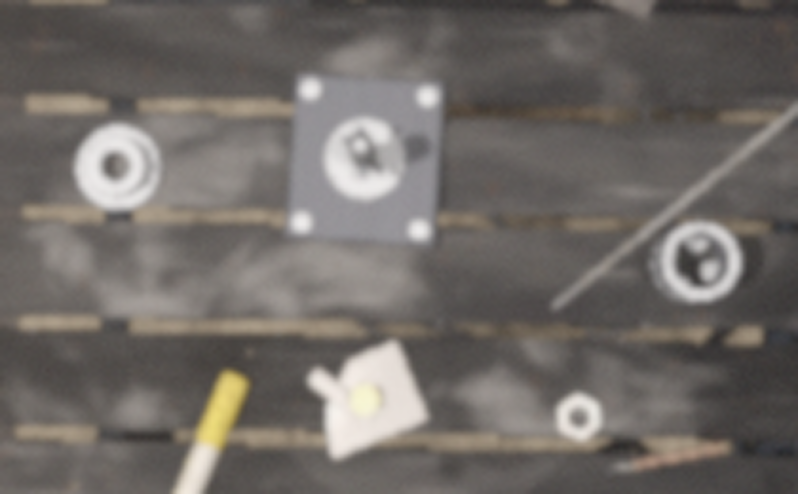

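The crop shows the ring tops clearly: washer centre at about (225.8,259), boss (291,256), spring ring (379,284) in full-picture pixels. The four plate screws put the stand at (532,34).

```bash
python3 - <<'E'
from h import *
t=grab_frame("top");s=grab_frame("scene")
print(plane(t,225.8,259,8),plane(s,276,345,14),plane(t,378.9,283.9,70),plane(s,405,224,70),plane(t,290.8,256.5,18),plane(s,323,249,118))
f=grab_frame("wrist");R=np.array(f["R"]);print("cam",-R.T@f["t"],"\n",R,f["vertical_fov"],f["cx"],f["cy"],sense()["eef_pos"])
E
```

```text
[523.84665948 181.30097618   8.        ] [522.94724682 185.59809056  14.        ] [ 471.78872162 -161.21218372   70.        ] [ 481.77695365 -163.29242207   70.        ] [531.68174145  32.8485544   18.        ] [536.85589638  32.5804828  118.        ]
cam [ 520.10237029 -356.07432978  374.44163214] 
 [[ 7.46355054e-01 -6.65547891e-01 -3.70634815e-04]
 [-6.33375744e-01 -7.10447571e-01  3.06756281e-01]
 [-2.04424312e-01 -2.28714349e-01 -9.51788026e-01]] 64.7049264403313 315.13560724511274 243.20270459992295 [ 466.86617037 -415.30197914  239.00950622]
```

Emit:
{"name": "step_arm", "arguments": {
  "motion": [
    {"claw": 85,"delta_pos": [14,-20.5,7],"turn": 0},
    {"claw": 85,"delta_pos": [14,-20.5,7],"turn": 0},
    {"claw": 85,"delta_pos": [14,-20.5,7],"turn": 0},
    {"claw": 85,"delta_pos": [14,-20.5,7],"turn": 0},
    {"claw": 85,"delta_pos": [14,-20.5,7],"turn": 0},
    {"claw": 85,"delta_pos": [14,-20.5,7],"turn": 0},
    {"claw": 85,"delta_pos": [14,-20.5,7],"turn": 0},
    {"claw": 85,"delta_pos": [14,-20.5,7],"turn": 0}
  ],
  "force": 40
}}

```text
clock: 0.97
eef_pos: [418.5, -221.7, 183.1]
tcp_rot: [3.141, -0.0, 0.844]
contact_force: [0.3, 0.2, 0.0]
opening: 0.995
grasp_force: 0.0
```

```bash
python3 - <<'E'
from h import *
grab_frame("scene")
f=grab_frame("wrist");s=sense();print(s["eef_pos"],s["tcp_rot"],s["qpos"])
R=np.array(f["R"]);print(-R.T@f["t"])
p=pix(f,[473,-161,70]);print(p);save(f,"w1",(max(0,int(p[0])-100),max(0,int(p[1])-75),int(p[0])+100,int(p[1])+75),4)
np.save("w1.npy",f,allow_pickle=True)
E
```

```text
[ 416.79573356 -219.64399555  182.1295101 ] [-3.13778993e+00  3.55214381e-04  8.45414552e-01] [-4.88572087e-01  1.85420262e-01  2.00732583e+00  6.71003637e-04
  9.52626601e-01  2.36420453e-01]
[ 469.50942205 -159.01353502  316.86555086]
[323.42684226 119.71419518]
```

View pics/w1.png

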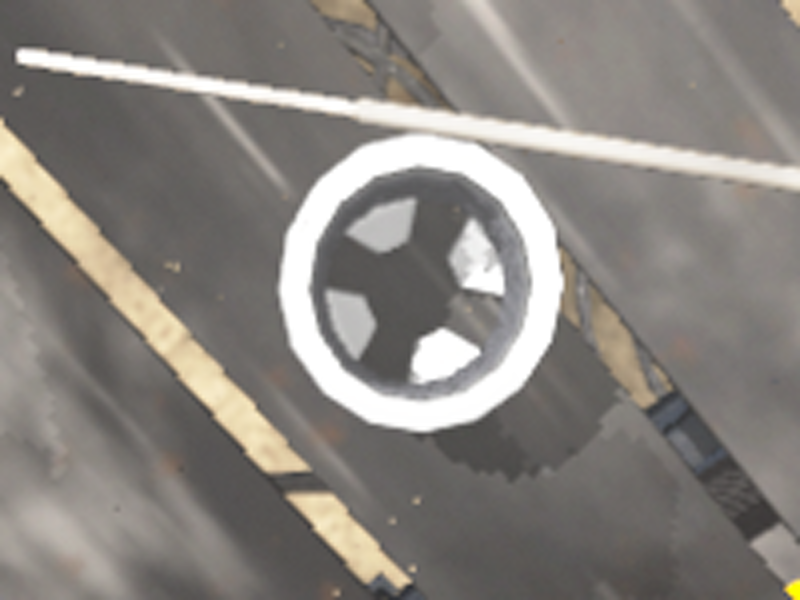

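Into the spring from above: ring centre at about crop (421,283); four bright collar lands at crop (383,225), (480,262), (446,357), (352,325), the notches are the dark arms between them.

```bash
python3 - <<'E'
from h import *
f=np.load("w1.npy",allow_pickle=True).item()
g=f["img"][44:194,223:423].astype(int).min(2)
m=(g>200).astype(np.uint8);k,l,st,c=cv2.connectedComponentsWithStats(m)
for i in range(1,k):
    x,y,W,H,a=st[i]
    if a>800:print("ring",st[i],plane(f,223+x+W/2-.5,44+y+H/2-.5,70.5), plane(f,223+x,44+y+H/2,70.5)[:2]-plane(f,223+x+W,44+y+H/2,70.5)[:2])
P=np.array([plane(f,223+u/4,44+v/4,10)[:2] for u,v in((383,225),(480,262),(446,357),(352,325))])
c=P.mean(0);d=P-c;print(c,np.hypot(*d.T));a=np.degrees(np.arctan2(d[:,1],d[:,0]));print(a,"notch mod 90:",(a+45)%90)
s=sense();e=np.array(s["eef_pos"]);y=s["tcp_rot"][2];t=np.array([472,-161])-e[:2]
print(e,y)
E
```

```text
ring [  70   34   71   74 1544] [ 477.11048    -160.57930232   70.5       ] [-32.62261046  29.11253926]
[ 477.00752889 -161.83074798] [13.69619301 13.51341827 13.33007993 13.53260835]
[  75.31963418  -17.38177827 -104.54497745  164.17322092] notch mod 90: [30.31963418 27.61822173 30.45502255 29.17322092]
[ 416.79573356 -219.64399555  182.1295101 ] 0.8454145522956265
```

Emit:
{"name": "step_arm", "arguments": {
  "motion": [
    {"claw": 85,"delta_pos": [21,1.5,10],"turn": 0},
    {"claw": 85,"delta_pos": [21,1.5,20],"turn": 0},
    {"claw": 85,"delta_pos": [21,1.5,20],"turn": 0},
    {"claw": 85,"delta_pos": [21,1.5,25],"turn": 0},
    {"claw": 85,"delta_pos": [0,0,5],"turn": 0},
    {"claw": 85,"delta_pos": [0,0,0],"turn": 0}
  ]
}}

```text
clock: 1.57
eef_pos: [478.9, -163.6, 101.8]
tcp_rot: [-3.139, 0.001, 0.845]
contact_force: [-0.7, -0.5, 0.3]
opening: 0.996
grasp_force: 0.0
```

```bash
python3 - <<'E'
from h import *
f=grab_frame("wrist");s=sense();e=np.array(s["eef_pos"]);print(e,s["tcp_rot"])
g=f["img"].astype(int).min(2);p=pix(f,[477,-161,70.5]);print(p)
m=(g>200).astype(np.uint8);k,l,st,c=cv2.connectedComponentsWithStats(m)
for i in range(1,k):
    x,y,W,H,a=st[i]
    if a>1500:print(st[i],plane(f,x+W/2-.5,y+H/2-.5,70.5))
save(f,"w2")
E
```

```text
[ 479.02228304 -164.17445131  102.86506703] [-3.14025678e+00  8.57013572e-04  8.44777782e-01]
[308.13847196 292.85420767]
[  12    0  101   52 2871] [481.68524587 -12.04507053  70.5       ]
[   0   67   43  100 3086] [441.28886399 -21.22006991  70.5       ]
[ 189  183  443   68 2454] [ 536.74743258 -163.37087921   70.5       ]
[ 262  242   91   91 2425] [ 478.65430626 -158.34140342   70.5       ]
```

View pics/w2.png

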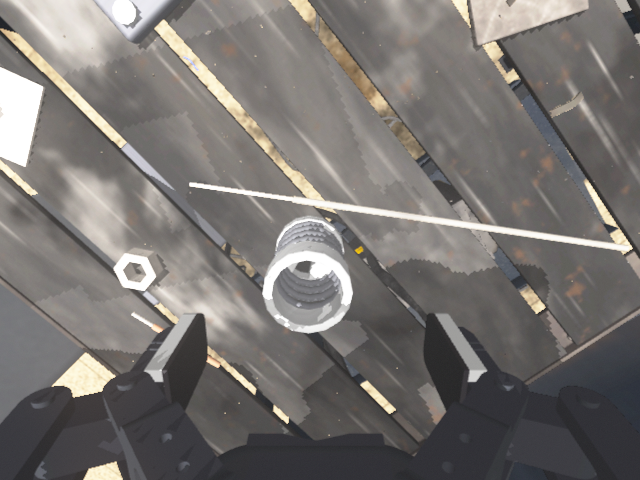

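Spring ring at (308,288) between the open fingers (205 and 425), so it is about 3 mm off toward tool −y; clear to descend.

Emit:
{"name": "step_arm", "arguments": {
  "motion": [
    {"claw": 85,"delta_pos": [2.3,-3.3,10],"turn": 0},
    {"claw": 70,"delta_pos": [0,0,20],"turn": 0},
    {"claw": 60,"delta_pos": [0,0,20],"turn": 0},
    {"claw": 40,"delta_pos": [0,0,0],"turn": 0},
    {"claw": 30,"delta_pos": [0,0,0],"turn": 0},
    {"claw": 30,"delta_pos": [0,0,0],"turn": 0},
    {"claw": 30,"delta_pos": [0,0,0],"turn": 0},
    {"claw": 30,"delta_pos": [0,0,0],"turn": 0}
  ],
  "force": 40
}}

```text
clock: 2.28
eef_pos: [478.9, -160.4, 54.4]
tcp_rot: [3.14, -0.001, 0.844]
contact_force: [1.0, -0.3, 0.1]
opening: 0.484
grasp_force: 41.7
```

Emit:
{"name": "step_arm", "arguments": {
  "motion": [
    {"claw": 30,"delta_pos": [0,0,-10],"turn": 0},
    {"claw": 30,"delta_pos": [0,0,-25],"turn": 0},
    {"claw": 30,"delta_pos": [5,-5,-35],"turn": 0},
    {"claw": 30,"delta_pos": [20,-17,-35],"turn": 0},
    {"claw": 30,"delta_pos": [25,-22,-35],"turn": 0},
    {"claw": 30,"delta_pos": [25,-22,0],"turn": 0},
    {"claw": 30,"delta_pos": [20,-17,0],"turn": 0},
    {"claw": 30,"delta_pos": [7,-5,0],"turn": 0}
  ]
}}

```text
clock: 2.95
eef_pos: [480.3, -28.4, 188.7]
tcp_rot: [3.14, -0.002, 0.845]
contact_force: [-0.1, -0.1, -0.4]
opening: 0.486
grasp_force: 41.7
```

```bash
python3 - <<'E'
from h import *
grab_frame("top")
f=grab_frame("wrist");s=sense();e=np.array(s["eef_pos"]);print(e,s["tcp_rot"],s["opening"],s["grasp_force"],s["contact_force"],s["qpos"])
p=pix(f,[533,34,60]);print(p);o=(max(0,int(p[0])-100),max(0,int(p[1])-75));print(o);save(f,"w3",(*o,o[0]+200,o[1]+150),4)
np.save("w3.npy",f,allow_pickle=True)
E
```

```text
[480.37924751 -29.93141396 187.78476333] [ 3.14067305e+00 -7.65428796e-04  8.46453708e-01] 0.48379719752930145 41.68816415593028 [-0.74298682 -0.67365977 -1.93269332] [-6.53732016e-02  1.90686129e-01  1.98527863e+00  5.12212433e-05
  9.64432162e-01  6.58940604e-01]
[311.14692339 118.22239456]
(211, 43)
```

View pics/w3.png

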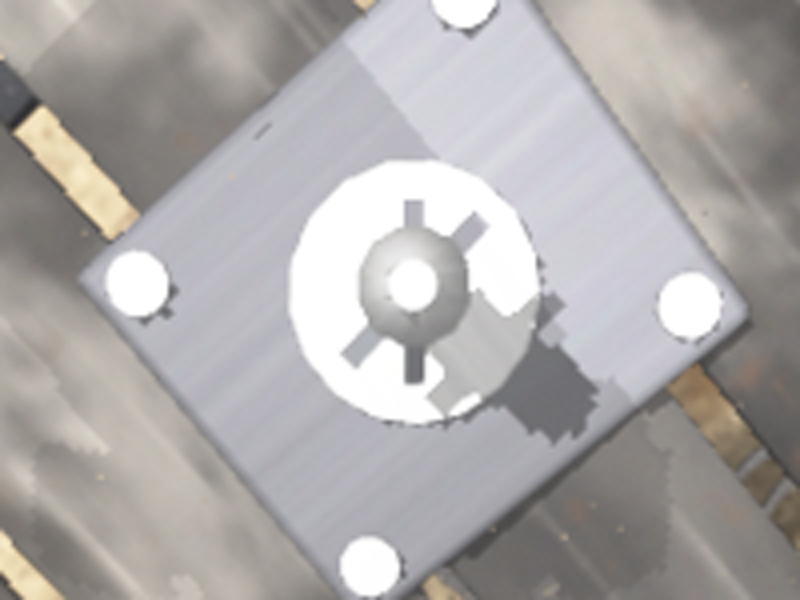

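Above the stand: rod tip at crop (413,284), boss centre (415,292), upper pin ends (414,200)/(415,383), lower pin ends (482,222)/(348,360).

```bash
python3 - <<'E'
from h import *
f=np.load("w3.npy",allow_pickle=True).item()
Q=lambda u,v,z:plane(f,211+u/4,43+v/4,z)[:2]
for n,a,b,z in(("up",(414,200),(415,383),68),("low",(480,222),(349,360),42)):
    A,B=Q(*a,z),Q(*b,z);d=B-A;print(n,(A+B)/2,np.hypot(*d),np.degrees(np.arctan2(d[1],d[0]))%90)
print("tip",Q(413,284,118),"boss",Q(415,292,18),"screws",np.mean([Q(137,284,15),Q(690,304,15),Q(464,0,15),Q(372,566,15)],0))
s=sense();print(s["eef_pos"],s["contact_force"])
E
```

```text
up [535.46331483  33.30543753] 27.770870866384005 48.70493583949175
low [535.7059321   33.81481262] 32.645900684570954 3.3456263422052643
tip [535.62305572  33.76588012] boss [536.0979479   33.88944303] screws [535.59335693  33.37853732]
[480.37924751 -29.93141396 187.78476333] [-0.74298682 -0.67365977 -1.93269332]
```

```bash
python3 - <<'E'
from h import *
f=np.load("w3.npy",allow_pickle=True).item()
z=187.8+17;p=pix(f,[480.4,-29.4,z]);print("TCP axis at ring height",p)
g=f["img"].astype(int).min(2);m=(g>190).astype(np.uint8);k,l,st,c=cv2.connectedComponentsWithStats(m)
for i in range(1,k):
    x,y,W,H,a=st[i]
    if a>300 and y+H>200:print(st[i],plane(f,x+W/2-.5,y+H/2-.5,z))
o=(200,220);save(f,"w3b",(200,220,440,400),3)
E
```

```text
TCP axis at ring height [315.92423423 353.02879013]
[  17  169   71   40 1199] [458.07563231  70.74938293 204.8       ]
[ 154  196   83   74 3311] [481.12127963  30.97652122 204.8       ]
[357 284 265  39 862] [538.72245351 -54.32034591 204.8       ]
[ 263  300  101   36 1350] [489.23601792 -17.88420119 204.8       ]
[   0  355   74   73 1981] [390.77211658  28.14786826 204.8       ]
[   0  406   45   50 1338] [371.10191466  20.80384491 204.8       ]
```

View pics/w3b.png

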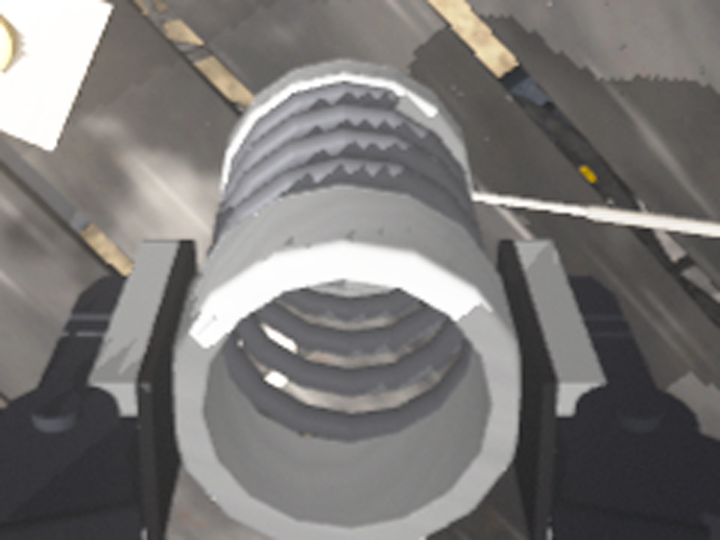

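Emit:
{"name": "step_arm", "arguments": {
  "motion": [
    {"claw": 30,"delta_pos": [15,0,0],"turn": 0},
    {"claw": 30,"delta_pos": [27,0,0],"turn": 0},
    {"claw": 30,"delta_pos": [27,0,0],"turn": 0},
    {"claw": 30,"delta_pos": [15,0,0],"turn": 0},
    {"claw": 30,"delta_pos": [0,0,0],"turn": -0.112},
    {"claw": 30,"delta_pos": [0,0,0],"turn": -0.112},
    {"claw": 30,"delta_pos": [0,0,0],"turn": -0.112},
    {"claw": 30,"delta_pos": [0,0,0],"turn": 0}
  ]
}}

```text
clock: 3.72
eef_pos: [536.3, 31.0, 186.5]
tcp_rot: [-3.141, 0.001, 1.184]
contact_force: [0.3, 1.0, -1.0]
opening: 0.482
grasp_force: 41.7
```

The held spring's upper rim spans crop x 175–518, y 245–540, so its centre is about (315.5,351) in the full picture against (316,353) for the TCP axis: centred within about 1 mm.

```bash
python3 - <<'E'
from h import *
for i in range(4):
    grab_frame("top") if i<3 else grab_frame("scene"); s=sense();print(np.round(s["eef_pos"],1),np.round(s["contact_force"],1),np.round(s["tcp_rot"],3))
E
```

```text
[536.3  31.  186.5] [ 0.1 -0.9 -1.4] [-3.141  0.     1.177]
[536.2  31.1 186.6] [-1.1 -0.7 -1. ] [-3.141  0.     1.175]
[536.2  31.1 186.7] [ 0.2 -0.  -1.8] [-3.141  0.     1.175]
[536.2  31.2 186.7] [ 0.1  0.  -0.9] [-3.141  0.     1.176]
```

Emit:
{"name": "step_arm", "arguments": {
  "motion": [
    {"claw": 30,"delta_pos": [2.2,-1.5,0],"turn": 0},
    {"claw": 30,"delta_pos": [0,0,6],"turn": 0},
    {"claw": 30,"delta_pos": [0,0,6],"turn": 0},
    {"claw": 30,"delta_pos": [0,0,5],"turn": 0},
    {"claw": 30,"delta_pos": [0,0,4],"turn": 0},
    {"claw": 30,"delta_pos": [0,0,3],"turn": 0},
    {"claw": 30,"delta_pos": [0,0,2],"turn": 0},
    {"claw": 30,"delta_pos": [0,0,0],"turn": 0}
  ]
}}

```text
clock: 4.58
eef_pos: [535.3, 34.2, 160.2]
tcp_rot: [-3.141, 0.0, 1.18]
contact_force: [-0.4, 0.2, -2.0]
opening: 0.484
grasp_force: 41.7
```

```bash
python3 - <<'E'
from h import *
for i in range(2):
    f=grab_frame("scene"); s=sense();print(np.round(s["eef_pos"],1),np.round(s["contact_force"],1),np.round(s["wrist_torque"],2))
save(f,"s4",(230,130,430,280),4)
E
```

```text
[535.4  34.2 160.6] [-0.3 -0.1 -1.5] [-0.04 -0.02 -0.02]
[535.6  34.2 160.8] [-0.  -0.1 -2. ] [ 0.   -0.05 -0.06]
```

View pics/s4.png

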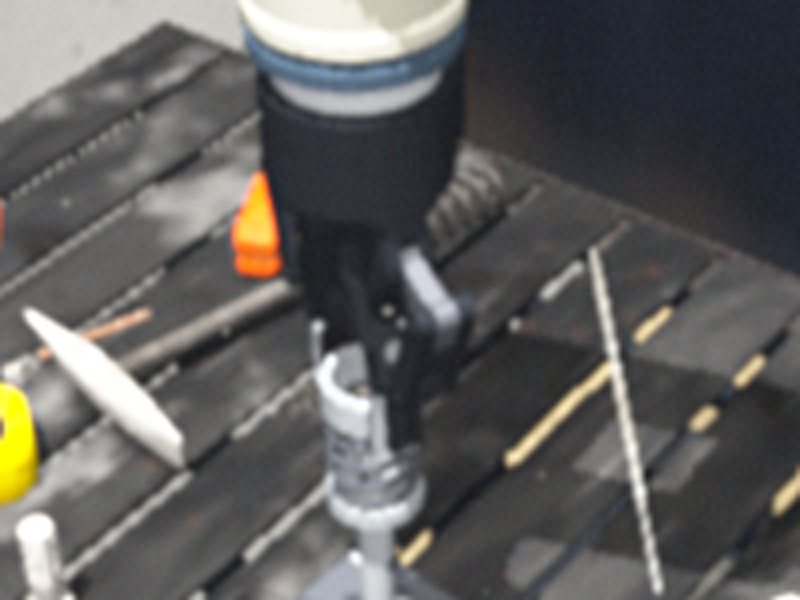

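The scene shows the spring hanging from the fingers, its lower collar at crop (375,505) already round the rod, with no side force.

Emit:
{"name": "step_arm", "arguments": {
  "motion": [
    {"claw": 30,"delta_pos": [0,0,5],"turn": 0},
    {"claw": 30,"delta_pos": [0,0,7],"turn": 0},
    {"claw": 30,"delta_pos": [0,0,7],"turn": 0},
    {"claw": 30,"delta_pos": [0,0,7],"turn": 0},
    {"claw": 30,"delta_pos": [0,0,7],"turn": 0},
    {"claw": 30,"delta_pos": [0,0,5],"turn": 0},
    {"claw": 30,"delta_pos": [0,0,4],"turn": 0},
    {"claw": 30,"delta_pos": [0,0,0],"turn": 0}
  ]
}}

```text
clock: 5.35
eef_pos: [535.3, 34.2, 118.1]
tcp_rot: [-3.141, 0.0, 1.18]
contact_force: [-1.0, 0.6, 2.9]
opening: 0.484
grasp_force: 42.1
```

```bash
python3 - <<'E'
from h import *
for i in range(3):
    f=grab_frame("scene"); s=sense();print(np.round(s["eef_pos"],1),np.round(s["contact_force"],1),np.round(s["wrist_torque"],2))
E
```

```text
[535.5  34.2 118.6] [-0.9 -0.4  3. ] [0.   0.21 0.01]
[535.6  34.2 118.9] [-2.1  0.5  2.9] [-0.02  0.16 -0.05]
[535.7  34.2 119.1] [-0.1 -0.1  2.6] [ 0.01  0.2  -0.03]
```

Emit:
{"name": "step_arm", "arguments": {
  "motion": [
    {"claw": 30,"delta_pos": [0,0,0],"turn": -0.06},
    {"claw": 30,"delta_pos": [0,0,0],"turn": -0.06},
    {"claw": 30,"delta_pos": [0,0,0],"turn": 0}
  ]
}}

```text
clock: 5.75
eef_pos: [536.0, 34.3, 119.4]
tcp_rot: [3.14, -0.0, 1.302]
contact_force: [-0.5, -0.1, 1.7]
opening: 0.481
grasp_force: 42.0
```

```bash
cat > r.py <<'E'
from h import *
import sys
for i in range(int(sys.argv[1])):
    f=grab_frame("scene"); s=sense();print(np.round(s["eef_pos"],1),np.round(s["contact_force"],1),np.round(s["wrist_torque"],2),round(s["tcp_rot"][2],3))
E
python3 r.py 2
```

```text
[536.   34.2 119.3] [ 0.6 -0.1  1.5] [-0.   -0.03 -0.03] 1.299
[536.   34.2 119.3] [0.8 0.9 2.9] [-0.02 -0.06 -0.01] 1.298
```

Emit:
{"name": "step_arm", "arguments": {
  "motion": [
    {"claw": 30,"delta_pos": [0,0,0],"turn": -0.05},
    {"claw": 30,"delta_pos": [0,0,0],"turn": -0.05},
    {"claw": 30,"delta_pos": [0,0,0],"turn": 0}
  ]
}}

```text
clock: 6.1
eef_pos: [535.8, 34.2, 119.1]
tcp_rot: [3.141, -0.0, 1.4]
contact_force: [0.7, 0.0, 1.5]
opening: 0.479
grasp_force: 42.0
```

```bash
python3 r.py 2
```

```text
[535.8  34.2 119.1] [-0.  -0.   1.8] [ 0.01 -0.01  0.03] 1.398
[535.8  34.2 119. ] [0.8 0.3 2.3] [-0.   -0.03  0.01] 1.397
```

Emit:
{"name": "step_arm", "arguments": {
  "motion": [
    {"claw": 30,"delta_pos": [0,0,0],"turn": 0.11},
    {"claw": 30,"delta_pos": [0,0,0],"turn": 0.11},
    {"claw": 30,"delta_pos": [0,0,0],"turn": 0.06},
    {"claw": 30,"delta_pos": [0,0,0],"turn": 0}
  ]
}}

```text
clock: 6.53
eef_pos: [535.6, 34.2, 118.9]
tcp_rot: [3.141, -0.0, 1.115]
contact_force: [-0.1, -0.3, 3.0]
opening: 0.484
grasp_force: 42.1
```

```bash
python3 r.py 2
```

```text
[535.6  34.2 118.9] [-0.2  0.3  2.1] [ 0.   -0.02 -0.04] 1.119
[535.6  34.2 118.9] [-0.3 -0.1  2.4] [-0.01  0.    0.03] 1.121
```

The pin lengths and midpoints fit better the other way round: the diagonal pin (3.4° mod 90) must be the upper one, so I turn about 42° to it.

Emit:
{"name": "step_arm", "arguments": {
  "motion": [
    {"claw": 30,"delta_pos": [0,0,0],"turn": 0.1},
    {"claw": 30,"delta_pos": [0,0,0],"turn": 0.1},
    {"claw": 30,"delta_pos": [0,0,0],"turn": 0.1},
    {"claw": 30,"delta_pos": [0,0,0],"turn": 0.1},
    {"claw": 30,"delta_pos": [0,0,0],"turn": 0.1},
    {"claw": 30,"delta_pos": [0,0,0],"turn": 0.1},
    {"claw": 30,"delta_pos": [0,0,0],"turn": 0.08},
    {"claw": 30,"delta_pos": [0,0,0],"turn": 0.03}
  ]
}}

```text
clock: 7.3
eef_pos: [535.0, 34.2, 118.3]
tcp_rot: [-3.141, 0.001, 0.407]
contact_force: [0.1, -0.9, -1.2]
opening: 0.481
grasp_force: 41.7
```

```bash
python3 r.py 3
```

```text
[535.   34.2 118.3] [-0.5  0.5 -2. ] [-0.   -0.03  0.03] 0.407
[535.   34.2 118.4] [-0.1 -1.4 -1.6] [ 0.03 -0.01  0.02] 0.411
[535.1  34.2 118.4] [-0.1 -0.6 -1.1] [-0.    0.02 -0.02] 0.412
```

Emit:
{"name": "step_arm", "arguments": {
  "motion": [
    {"claw": 30,"delta_pos": [0,0,5],"turn": 0},
    {"claw": 30,"delta_pos": [0,0,5],"turn": 0},
    {"claw": 30,"delta_pos": [0,0,5],"turn": 0},
    {"claw": 30,"delta_pos": [0,0,0],"turn": 0}
  ]
}}

```text
clock: 7.78
eef_pos: [534.6, 34.2, 102.4]
tcp_rot: [-3.141, 0.002, 0.41]
contact_force: [-0.3, -0.3, -1.0]
opening: 0.482
grasp_force: 41.7
```

```bash
python3 r.py 3
```

```text
[534.9  34.2 102.9] [-0.9  0.5 -1.8] [-0.02 -0.03  0.06] 0.41
[535.2  34.2 103.3] [ 0.2 -0.2 -2.2] [0.03 0.04 0.06] 0.41
[535.4  34.2 103.6] [-0.2  0.5 -1.7] [-0.02  0.01  0.  ] 0.41
```

Emit:
{"name": "step_arm", "arguments": {
  "motion": [
    {"claw": 30,"delta_pos": [0,0,0],"turn": -0.1},
    {"claw": 30,"delta_pos": [0,0,0],"turn": -0.1},
    {"claw": 30,"delta_pos": [0,0,0],"turn": -0.1},
    {"claw": 30,"delta_pos": [0,0,0],"turn": -0.1},
    {"claw": 30,"delta_pos": [0,0,0],"turn": -0.1},
    {"claw": 30,"delta_pos": [0,0,0],"turn": -0.1},
    {"claw": 30,"delta_pos": [0,0,0],"turn": -0.1},
    {"claw": 30,"delta_pos": [0,0,0],"turn": -0.08}
  ]
}}

```text
clock: 8.6
eef_pos: [535.7, 34.2, 104.1]
tcp_rot: [3.141, -0.0, 1.195]
contact_force: [-0.6, -0.3, -1.5]
opening: 0.486
grasp_force: 41.8
```

Emit:
{"name": "step_arm", "arguments": {
  "motion": [
    {"claw": 30,"delta_pos": [0,0,4],"turn": 0},
    {"claw": 30,"delta_pos": [0,0,4],"turn": 0},
    {"claw": 30,"delta_pos": [0,0,3],"turn": 0},
    {"claw": 30,"delta_pos": [0,0,0],"turn": 0}
  ]
}}

```text
clock: 8.93
eef_pos: [534.9, 34.2, 91.9]
tcp_rot: [-3.14, 0.001, 1.188]
contact_force: [-0.5, 0.5, -0.9]
opening: 0.482
grasp_force: 41.7
```

```bash
python3 r.py 3
```

```text
[535.1  34.2  92.2] [-0.6  0.6 -0.7] [ 0.04 -0.02  0.  ] 1.188
[535.4  34.2  92.5] [-0.1 -0.3 -1.4] [-0.01 -0.04 -0.01] 1.189
[535.5  34.2  92.7] [-0.3 -0.3 -1.6] [0.01 0.02 0.02] 1.189
```

Emit:
{"name": "step_arm", "arguments": {
  "motion": [
    {"claw": 30,"delta_pos": [0,0,5],"turn": 0},
    {"claw": 30,"delta_pos": [0,0,5],"turn": 0},
    {"claw": 30,"delta_pos": [0,0,4],"turn": 0},
    {"claw": 30,"delta_pos": [0,0,3],"turn": 0},
    {"claw": 30,"delta_pos": [0,0,3],"turn": 0},
    {"claw": 30,"delta_pos": [0,0,2],"turn": 0},
    {"claw": 30,"delta_pos": [0,0,0],"turn": 0}
  ]
}}

```text
clock: 9.67
eef_pos: [535.4, 34.2, 70.4]
tcp_rot: [-3.141, 0.0, 1.19]
contact_force: [-1.5, 0.5, 0.0]
opening: 0.481
grasp_force: 41.9
```

```bash
python3 r.py 3
```

```text
[535.4  34.2  70.6] [-0.5 -0.4  0.6] [ 0.03  0.16 -0.01] 1.19
[535.5  34.2  70.8] [-0.4 -0.   0.1] [-0.04  0.1  -0.02] 1.19
[535.5  34.2  70.9] [-0.1 -0.2 -0. ] [0.02 0.07 0.05] 1.19
```

Emit:
{"name": "step_arm", "arguments": {
  "motion": [
    {"claw": 50,"delta_pos": [0,0,0],"turn": 0},
    {"claw": 60,"delta_pos": [0,0,0],"turn": 0},
    {"claw": 75,"delta_pos": [0,0,0],"turn": 0},
    {"claw": 80,"delta_pos": [0,0,0],"turn": 0},
    {"claw": 80,"delta_pos": [0,0,-20],"turn": 0},
    {"claw": 80,"delta_pos": [0,0,-35],"turn": 0},
    {"claw": 80,"delta_pos": [0,0,-40],"turn": 0},
    {"claw": 80,"delta_pos": [0,0,-20],"turn": 0}
  ]
}}

```text
clock: 10.48
eef_pos: [537.0, 34.3, 189.7]
tcp_rot: [3.138, -0.002, 1.19]
contact_force: [1.2, 0.4, -0.4]
opening: 0.937
grasp_force: 0.0
```

```bash
python3 - <<'E'
from h import *
f=grab_frame("scene"); s=sense();print(s["eef_pos"],s["contact_force"],s["tcp_rot"],s["opening"],s["qpos"])
save(f,"s5",(230,190,430,340),4)
E
```

```text
[538.66898705  34.39655539 192.38999959] [ 2.4056423  -0.09254398  2.90881823] [ 3.13398058 -0.00360852  1.18981691] 0.931147006291236 [6.09854917e-02 2.69346953e-01 1.86767874e+00 7.03858341e-06
 9.96142903e-01 4.41974846e-01]
```

View pics/s5.png

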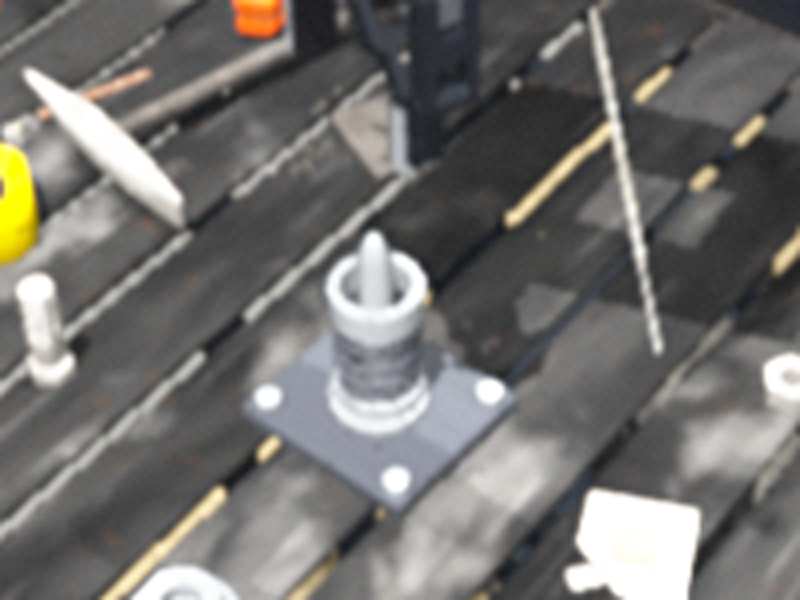

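The spring stands home on the foot: its lower collar ring at crop (380,400) lies on the boss, upright, rod tip sticking out at (373,235).

Emit:
{"name": "step_arm", "arguments": {
  "motion": [
    {"claw": 80,"delta_pos": [5,-6,0],"turn": 0},
    {"claw": 80,"delta_pos": [14,-17,0],"turn": 0},
    {"claw": 80,"delta_pos": [16,-20,0],"turn": 0},
    {"claw": 80,"delta_pos": [14,-17,0],"turn": 0},
    {"claw": 80,"delta_pos": [5,-6,0],"turn": 0},
    {"claw": 80,"delta_pos": [0,0,0],"turn": 0}
  ]
}}

```text
clock: 11.03
eef_pos: [492.7, 110.1, 184.7]
tcp_rot: [-3.14, 0.001, 1.192]
contact_force: [-0.5, 0.3, -0.4]
opening: 0.937
grasp_force: 0.0
```

```bash
python3 - <<'E'
from h import *
grab_frame("top");grab_frame("top")
f=grab_frame("wrist");s=sense();print(s["eef_pos"],s["tcp_rot"],s["contact_force"])
p=pix(f,[525,183,6]);print(p)
g=f["img"].astype(int).min(2)
for T in(170,200,225):
  m=(g>T).astype(np.uint8);k,l,st,c=cv2.connectedComponentsWithStats(m)
  for i in range(1,k):
    x,y,W,H,a=st[i]
    if a>300 and abs(x+W/2-p[0])<60 and abs(y+H/2-p[1])<60:
        l0,r0=plane(f,x,y+H/2,6),plane(f,x+W,y+H/2,6)
        t0,b0=plane(f,x+W/2,y,6),plane(f,x+W/2,y+H,6)
        print(T,st[i],plane(f,x+W/2-.5,y+H/2-.5,6)[:2],np.hypot(*(l0-r0)[:2]),np.hypot(*(t0-b0)[:2]))
np.save("w6.npy",f,allow_pickle=True)
E
```

```text
[494.45965106 108.46233006 185.30920596] [-3.14131836e+00  5.81226212e-04  1.19013332e+00] [ 0.64384605 -0.55703247  0.64828884]
[315.65149164 119.66301401]
170 [256  60  21  33 311] [501.57783756 226.54002112] 16.045020293464304 23.220335412447323
170 [351  70  25  57 407] [565.07182042 184.17389745] 19.420586142109542 41.472271011177696
170 [ 281   85   71  108 4118] [519.92847602 169.57525516] 56.90434061857111 83.69133855941813
200 [ 288   85   64   66 2634] [528.41797328 183.37669259] 50.46373886196957 49.44601301978166
225 [ 288   85   64   66 2522] [528.41797328 183.37669259] 50.46373886196957 49.44601301978166
```

Emit:
{"name": "step_arm", "arguments": {
  "motion": [
    {"claw": 80,"delta_pos": [8,0.6,10],"turn": 0},
    {"claw": 80,"delta_pos": [20,1,25],"turn": 0},
    {"claw": 80,"delta_pos": [24,1,30],"turn": 0},
    {"claw": 80,"delta_pos": [20,1,30],"turn": 0},
    {"claw": 80,"delta_pos": [10,0,20],"turn": 0},
    {"claw": 80,"delta_pos": [0,0,5],"turn": 0},
    {"claw": 80,"delta_pos": [0,0,0],"turn": 0},
    {"claw": 80,"delta_pos": [0,0,0],"turn": 0}
  ]
}}

```text
clock: 11.85
eef_pos: [528.2, 183.0, 65.7]
tcp_rot: [-3.141, 0.001, 1.189]
contact_force: [0.7, -0.3, -0.2]
opening: 0.935
grasp_force: 0.0
```

```bash
python3 - <<'E'
from h import *
grab_frame("top");grab_frame("top");f=grab_frame("wrist")
s=sense();e=np.array(s["eef_pos"]);y=s["tcp_rot"][2];d=np.array([528.4,183.4])-e[:2];print(e,y,"dx,dy",d@[np.cos(y),np.sin(y)],d@[np.sin(y),-np.cos(y)])
save(f,"w7")
E
```

```text
[528.96722652 183.20212448  67.15086124] 1.1888604586163016 dx,dy -0.027797706514813336 -0.6001066052285945
```

View pics/w7.png

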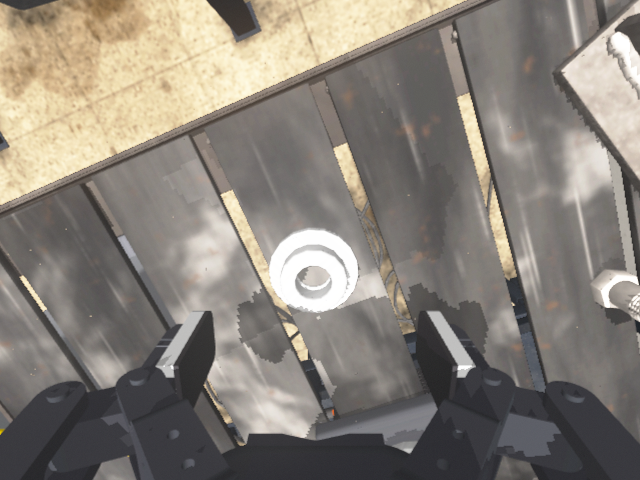

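Washer at (315,270), midway between the fingers (213 and 420). No obstacles; descend and grip.

Emit:
{"name": "step_arm", "arguments": {
  "motion": [
    {"claw": 75,"delta_pos": [0,-0.5,12],"turn": 0},
    {"claw": 70,"delta_pos": [0,0,15],"turn": 0},
    {"claw": 65,"delta_pos": [0,0,14],"turn": 0},
    {"claw": 60,"delta_pos": [0,0,8],"turn": 0},
    {"claw": 55,"delta_pos": [0,0,0],"turn": 0},
    {"claw": 50,"delta_pos": [0,0,0],"turn": 0}
  ]
}}

```text
clock: 12.5
eef_pos: [527.5, 183.7, 16.7]
tcp_rot: [-3.141, 0.0, 1.19]
contact_force: [-0.6, -0.3, 0.8]
opening: 0.587
grasp_force: 0.0
```

```bash
python3 r.py 3
```

```text
[528.  183.9  17.1] [-1.1 -0.3  1.6] [0.02 0.03 0.04] 1.19
[528.3 184.   17.4] [0.7 0.1 0.7] [-0.03 -0.05  0.01] 1.19
[528.3 184.   17.5] [ 0.8 -0.5  0.9] [-0.01 -0.03 -0.  ] 1.19
```

Emit:
{"name": "step_arm", "arguments": {
  "motion": [
    {"claw": 40,"delta_pos": [0,0,0],"turn": 0},
    {"claw": 30,"delta_pos": [0,0,0],"turn": 0},
    {"claw": 25,"delta_pos": [0,0,0],"turn": 0},
    {"claw": 25,"delta_pos": [0,0,0],"turn": 0},
    {"claw": 25,"delta_pos": [0,0,-4],"turn": 0},
    {"claw": 25,"delta_pos": [0,0,-8],"turn": 0},
    {"claw": 25,"delta_pos": [0,0,-15],"turn": 0},
    {"claw": 25,"delta_pos": [0,0,0],"turn": 0}
  ],
  "force": 50
}}

```text
clock: 13.32
eef_pos: [529.2, 184.4, 46.3]
tcp_rot: [3.139, -0.002, 1.19]
contact_force: [0.9, 0.7, -0.3]
opening: 0.366
grasp_force: 49.9
```

```bash
python3 r.py 2; python3 -c "
from h import *
s=sense();print(s['opening'],s['grasp_force'])"
```

```text
[528.9 184.3  45.3] [ 0.1  0.  -0.9] [-0.01 -0.03  0.01] 1.19
[528.2 184.1  44.5] [-0.2 -0.  -0.5] [-0.    0.03 -0.04] 1.19
0.36955641668618067 49.92069867323153
```

Emit:
{"name": "step_arm", "arguments": {
  "motion": [
    {"claw": 25,"delta_pos": [0,0,-20],"turn": 0},
    {"claw": 25,"delta_pos": [0,0,-30],"turn": 0},
    {"claw": 25,"delta_pos": [-6,2.5,-35],"turn": 0},
    {"claw": 25,"delta_pos": [-25,11,-25],"turn": 0},
    {"claw": 25,"delta_pos": [-35,16,0],"turn": 0},
    {"claw": 25,"delta_pos": [-35,16,0],"turn": 0},
    {"claw": 25,"delta_pos": [-25,12,0],"turn": 0},
    {"claw": 25,"delta_pos": [-10,5,0],"turn": 0}
  ]
}}

```text
clock: 14.08
eef_pos: [534.7, 31.3, 153.4]
tcp_rot: [-3.141, 0.001, 1.188]
contact_force: [0.2, 0.1, -1.8]
opening: 0.37
grasp_force: 49.9
```

Emit:
{"name": "step_arm", "arguments": {
  "motion": [
    {"claw": 25,"delta_pos": [0,0,0],"turn": 0},
    {"claw": 25,"delta_pos": [0,0,0],"turn": 0},
    {"claw": 25,"delta_pos": [0,0,0],"turn": 0},
    {"claw": 25,"delta_pos": [0,0,0],"turn": 0},
    {"claw": 25,"delta_pos": [0,0,0],"turn": 0}
  ]
}}

```text
clock: 14.5
eef_pos: [535.1, 35.5, 153.6]
tcp_rot: [-3.141, -0.0, 1.191]
contact_force: [0.7, 0.3, -1.2]
opening: 0.368
grasp_force: 49.9
```

```bash
python3 - <<'E'
from h import *
f=grab_frame("scene")
s=sense();e=np.array(s["eef_pos"]);y=s["tcp_rot"][2];d=np.array([535.6,34.4])-e[:2];print(e,y,"dx,dy",d@[np.cos(y),np.sin(y)],d@[np.sin(y),-np.cos(y)],s["opening"])
E
```

```text
[535.12211002  35.35423704 153.68673799] 1.1911843841510792 dx,dy -0.7092165400816444 0.7974704163074349 0.3706143373705536
```

Emit:
{"name": "step_arm", "arguments": {
  "motion": [
    {"claw": 25,"delta_pos": [-0.7,0.8,4],"turn": 0},
    {"claw": 25,"delta_pos": [0,0,6],"turn": 0},
    {"claw": 25,"delta_pos": [0,0,6],"turn": 0},
    {"claw": 25,"delta_pos": [0,0,5],"turn": 0},
    {"claw": 25,"delta_pos": [0,0,4],"turn": 0},
    {"claw": 25,"delta_pos": [0,0,4],"turn": 0},
    {"claw": 25,"delta_pos": [0,0,0],"turn": 0}
  ]
}}

```text
clock: 15.13
eef_pos: [535.2, 33.9, 123.8]
tcp_rot: [-3.14, -0.0, 1.189]
contact_force: [-0.2, 5.2, -2.2]
opening: 0.368
grasp_force: 49.8
```

```bash
python3 r.py 3
```

```text
[535.3  33.9 124.2] [-0.4  4.  -2.1] [0.72 0.02 0.02] 1.189
[535.4  33.8 124.5] [-1.5  4.6 -2.4] [ 0.68  0.04 -0.02] 1.19
[535.4  33.7 124.7] [-0.7  4.6 -2.4] [0.73 0.13 0.03] 1.19
```

Emit:
{"name": "step_arm", "arguments": {
  "motion": [
    {"claw": 25,"delta_pos": [1,-0.4,0],"turn": 0},
    {"claw": 25,"delta_pos": [0,0,3],"turn": 0},
    {"claw": 25,"delta_pos": [0,0,3],"turn": 0},
    {"claw": 25,"delta_pos": [0,0,0],"turn": 0}
  ]
}}

```text
clock: 15.62
eef_pos: [535.4, 34.4, 118.3]
tcp_rot: [-3.141, 0.0, 1.19]
contact_force: [-0.2, 1.9, -1.2]
opening: 0.37
grasp_force: 49.9
```

```bash
python3 r.py 3
```

```text
[535.5  34.4 118.5] [-1.3  2.2 -1.4] [ 0.31  0.05 -0.  ] 1.19
[535.5  34.4 118.6] [-0.2  2.4 -0.6] [ 0.22  0.12 -0.01] 1.19
[535.5  34.4 118.7] [-0.1  1.5 -1. ] [0.26 0.09 0.02] 1.19
```

Another millimetre in +y, then down until the spring just takes load.

Emit:
{"name": "step_arm", "arguments": {
  "motion": [
    {"claw": 25,"delta_pos": [1.1,-0.4,0],"turn": 0},
    {"claw": 25,"delta_pos": [0,0,4],"turn": 0},
    {"claw": 25,"delta_pos": [0,0,4],"turn": 0},
    {"claw": 25,"delta_pos": [0,0,4],"turn": 0},
    {"claw": 25,"delta_pos": [0,0,2],"turn": 0},
    {"claw": 25,"delta_pos": [0,0,0],"turn": 0}
  ]
}}

```text
clock: 16.27
eef_pos: [535.6, 35.6, 104.3]
tcp_rot: [-3.141, 0.0, 1.19]
contact_force: [-0.5, -0.0, 1.3]
opening: 0.365
grasp_force: 50.1
```

```bash
python3 r.py 3
```

```text
[535.7  35.6 104.5] [-0.  -0.6 -0.2] [-0.02 -0.04  0.05] 1.19
[535.7  35.6 104.7] [-0.6 -0.2  0.5] [ 0.01 -0.04  0.02] 1.19
[535.7  35.6 104.8] [-0.2  0.4  1.3] [-0.04 -0.   -0.02] 1.19
```

Emit:
{"name": "step_arm", "arguments": {
  "motion": [
    {"claw": 42,"delta_pos": [0,0,0],"turn": 0},
    {"claw": 50,"delta_pos": [0,0,0],"turn": 0},
    {"claw": 65,"delta_pos": [0,0,0],"turn": 0},
    {"claw": 75,"delta_pos": [0,0,0],"turn": 0},
    {"claw": 75,"delta_pos": [0,0,-15],"turn": 0},
    {"claw": 75,"delta_pos": [0,0,-35],"turn": 0},
    {"claw": 75,"delta_pos": [0,0,-35],"turn": 0},
    {"claw": 75,"delta_pos": [0,0,-20],"turn": 0}
  ]
}}

```text
clock: 17.08
eef_pos: [536.7, 35.7, 213.1]
tcp_rot: [3.139, -0.001, 1.19]
contact_force: [2.4, 0.5, 0.8]
opening: 0.878
grasp_force: 0.0
```

Emit:
{"name": "step_arm", "arguments": {
  "motion": [
    {"claw": 75,"delta_pos": [-12,0,0],"turn": 0},
    {"claw": 75,"delta_pos": [-28,0,0],"turn": 0},
    {"claw": 75,"delta_pos": [-28,0,0],"turn": 0},
    {"claw": 75,"delta_pos": [-12,0,0],"turn": 0},
    {"claw": 75,"delta_pos": [0,0,0],"turn": 0},
    {"claw": 75,"delta_pos": [0,0,0],"turn": 0}
  ]
}}

```text
clock: 17.58
eef_pos: [505.7, -38.9, 209.5]
tcp_rot: [-3.141, -0.0, 1.188]
contact_force: [0.4, 0.5, 0.2]
opening: 0.88
grasp_force: 0.0
```

```bash
python3 - <<'E'
from h import *
grab_frame("top");s=sense();print(s["eef_pos"],s["qvel"].round(3) if hasattr(s["qvel"],"round") else s["qvel"])
for n in("wrist","scene"):
    f=grab_frame(n);g=f["img"].astype(int).min(2)
    pt=pix(f,[535.6,34.4,118]);p=pix(f,[535.6,34.4,94]);print(n,"tip exp",pt,"flange exp",p)
    for T in(170,200,225):
        m=(g>T).astype(np.uint8);k,l,st,c=cv2.connectedComponentsWithStats(m)
        for i in range(1,k):
            x,y,W,H,a=st[i]
            if a>60 and abs(x+W/2-p[0])<50 and abs(y+H/2-p[1])<50:
                print(T,st[i],"z94",plane(f,x+W/2-.5,y+H/2-.5,94)[:2],"z108",plane(f,x+W/2-.5,y+H/2-.5,108)[:2],"w",np.hypot(*(plane(f,x,y+H/2,94)-plane(f,x+W,y+H/2,94))[:2]))
    np.save("end_%s.npy"%n,f,allow_pickle=True)
E
```

```text
[506.09460486 -38.4361135  209.55372442] [ 0.016  0.004 -0.009 -0.001  0.002 -0.   ]
wrist tip exp [314.3034837  122.68389994] flange exp [314.37265029 122.54171126]
170 [ 271   80   84   83 4239] z94 [534.85165466  35.70069013] z108 [534.9316607   35.66139591] w 52.99669092587292
170 [302 110  20  20 290] z94 [534.60549463  36.76959035] z108 [534.69922705  36.67069205] w 12.603680079192895
200 [ 276   81   79   82 3916] z94 [536.20163375  34.83264719] z108 [536.20636216  34.84175682] w 49.861499275599904
200 [307 114  14  16 156] z94 [535.32392617  35.18655065] z108 [535.37759737  35.17592589] w 8.836197004946614
225 [ 276   81   78   82 3680] z94 [535.90906436  34.95061509] z108 [535.93010705  34.95314659] w 49.23030753389314
225 [309 118  11  11  92] z94 [535.27839024  34.23227266] z108 [535.33460062  34.27486041] w 6.950765083669703
scene tip exp [322.92175086 249.85797141] flange exp [323.25713331 259.508246  ]
170 [309 243  29  34 564] z94 [535.98499071  34.66097075] z108 [526.93783712  45.58651019] w 52.28189184577233
170 [293 277   9  16  85] z94 [534.02521179 109.21144749] z108 [525.02290852 118.43086987] w 15.440024457001895
170 [312 283  25  16 209] z94 [488.54010144  92.20292121] z108 [480.57874285 101.81159042] w 42.22773100216182
200 [310 248  27  23 426] z94 [536.77923781  33.6519381 ] z108 [527.71390756  44.60056965] w 48.729052897759146
200 [313 285  23  13 143] z94 [487.84561035  93.0879943 ] z108 [479.90014546 102.67640826] w 38.81010285247571
225 [310 248  27  22 338] z94 [537.57521044  32.64071328] z108 [528.49166404  43.61248712] w 48.781982070987574
```

The flange reads 49–50 mm wide at the expected height and within 1 mm of the rod axis, with the rod tip visible in its bore. Handing in.

```bash
python3 -c "
from rig import *
print(sign_off())"
```

```text
the job is handed in; nothing more can be done
None
```

The job is handed in at about 18 s on the robot's clock. The spring's lower collar sits home on the foot and the cap washer lies on the spring within about 1 mm of the rod axis; both are let go, and the bolt, tee coupon, offcut, gauge and nut were not touched. `sign_off()` gave no verdict.

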